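# Kit the rebuild tray

### The arm

A 7-joint arm with a two-finger parallel gripper is mounted at the origin on the work surface. World frame = base frame: x ahead of the robot, y to its left, z up, the work surface at z = 0. Lengths are in m, angles in rad, forces in N, time in s.
With the tool pointing down it reaches from about 0.4 to 0.85 m from the base axis. Payload 6.9 kg.
Tool frame: the origin (TCP) lies at the very end of the fingers, on their centre line; the grasp point (between the pads) lies 19 mm behind it; z points along the fingers, y is the line along which they close (so a half turn about z gives the same grasp; the last joint's range is limited). The gripper opens to 85 mm and grips with 20 to 120 N. Pads are 22 mm wide; open, the fingers measure 114 mm over their backs; the gripper's body (76 mm by 85 mm) begins 54 mm behind the grasp point. The pads swing forward as they close: fully open they stand 13 mm farther back than shut.
Start: joints at [-1.212, 0.507, -0.238, 1.5, 0.126, 1.149, -0.155], TCP at [0.157, 0.605, 0.231] pointing down, gripper open.
Joint ranges: [-3.08, 3.08], [-0.24, 2.05], [-1.43, 1.35], [0, 2.5], [-1.52, 4.66], [0.17, 1.96], [-2.89, 2.89]. Speed limits (rad/s): [2.39, 2.39, 3.14, 3.14, 3.14, 3.14, 3.14].

### API

Orientations are given as a rotation vector (axis times angle).
In Python, from station import sense, get_image, calibration, hand_in gives the robot as it stands.
- The arm moves only by the tool apply_moves, never from a script. Its arguments are lists of equal length, an entry for each row: "xyz": the shift along the tool's x, y, z in cm, a list of three; "dr": the turn, a rotation vector about the tool's x, y, z in degrees, a list of three. In form: {"xyz": [[tx, ty, tz], ...], "dr": [[rx, ry, rz], ...]}. A call has 1 to 8 rows; each row shifts and turns the commanded pose from where the row before left it, along the tool's axes as they then stand; what a row does not reach is not made up. A row lasts 1/8 s, in which the tool goes at most 62.5 mm and 10.7 degrees, less where a joint would pass 70% of its speed; a pose out of reach is approached as far as the arm can. A call with a gripper value outside its range is refused whole. "grip" is the closure, from 0 (fully open) to 1 (shut), set as the call begins (left out, the last holds). The fingers move at their own pace and stop on an object; "squeeze" is the grip in N (left out, the last holds). Time passes only in rows, so rows that do not move let the fingers close. It gives the time, the measured TCP pose, the force, the opening and the grip force at its end, in the units of the state.
- sense(): the state, without advancing time (a new reading comes with each control period).
- get_image(name): name is "scene" or "top"; returns the picture (400x640x3 uint8, red, green, blue); there is no depth.
- calibration(name): a dict with "camera_matrix" (3x3 intrinsics, pixels), "extrinsics" (4x4, takes a point from camera to world coordinates). Camera axes: x right, y up, looking along -z (the intrinsics and any distortion apply to the point x, -y, -z); pixel columns grow to the right and rows downward; lengths in m; the calibration is good to about 2 mm. A picture is of the moment at which its call begins. calibration takes no time and is no camera call.
- hand_in(): hands the job in; it is judged then, once.
The state is a dict: "clock": time; "joints": joint angles; "joint_vel": joint speeds; "joint_torque": joint torques, N m; "position": TCP position; "eef_rot": TCP orientation; "contact_force": force on the tool from outside, world axes, zero at the start; "moment": the same for the moment, N m; "opening": opening from 0.0 (shut) to 1.0 (fully open); "grip_force": force on a finger pad.
Only numpy, scipy, OpenCV 4.12 (cv2) and the standard library are available. Lean on these libraries where they do the work, as an engineer would, in place of code of your own. Each camera call takes 0.05 s, during which the arm holds its last target. There are 200 camera calls.

### The job

Fill the blue kit tray for the grinder rebuild: set the small ball bearing in the round pocket, the square end cover in the empty square pocket, the short switch lengthwise in the oblong pocket, and the gear, hub up, over the post, each lying flat on its pocket's floor. Set the parts down rather than dropping them. Leave the large bearing and the long switch, which belong to another model, where they lie on the mat.

Things in the scene. Friction and masses are not known exactly. Their poses are not given: they have to be found in the camera images.
- bearing: Small ball bearing, belongs in the kit: steel ring with a black seal, 44 mm outside, bore 20 mm, 22 mm high, straight sides, about 0.13 kg. Grip across the outside. Lies flat on the 2 mm pale bench mat. Origin: centre of its underside; z up.
- gear: Dark steel gear, belongs in the kit: toothed disc 60 mm over the teeth, 11 mm thick; on it a round hub 42 mm across, from 11 to 27 mm height; 30 mm through bore; about 0.17 kg. Grip across the hub, above the teeth. Lies flat on the 2 mm pale bench mat. Origin: centre of its underside; z up.
- switch: Short switch, belongs in the kit: black plastic block 54 mm long (x), 26 mm wide (y), 26 mm high (20 mm near its ends, two brass screws at the +x end), grey rocker on top; about 0.05 kg. Grip across the width at its middle. Lies flat on the 2 mm pale bench mat. Origin: centre of its underside; z up.
- cover: Aluminium end cover, belongs in the kit: square flange 52 x 52 mm (x, y along its sides), 9 mm thick, a dark hole in each corner; on it a round boss 30 mm across, from 9 to 27 mm height; about 0.11 kg. Grip across the boss. Lies flat on the 2 mm pale bench mat. Origin: centre of its underside; z up.
- big_bearing: Large ball bearing, does not belong: like the small one but 68 mm outside, bore 34 mm, 22 mm high. Too big for the round pocket; leave it. Lies flat on the 2 mm pale bench mat. Origin: centre of its underside; z up.
- long_switch: Long switch, does not belong: like the short one but 80 mm long (x), 26 mm wide and high. Too long for the oblong pocket; leave it. Lies flat on the 2 mm pale bench mat. Origin: centre of its underside; z up.
- nest_round: Fixed light grey 90 x 90 mm block, 8 mm high, one of four (2 x 2, 92 mm apart) in the shallow blue kit tray (rim 10 mm above the bench). Origin: centre of its underside, 4 mm above the bench; x, y along its sides. Dark pocket, centred, floor 3 mm and rim 8 mm above the origin. Round pocket, 66 mm across, for the small bearing.
- nest_square: Fixed light grey 90 x 90 mm block, 8 mm high, one of four (2 x 2, 92 mm apart) in the shallow blue kit tray (rim 10 mm above the bench). Origin: centre of its underside, 4 mm above the bench; x, y along its sides. Dark pocket, centred, floor 3 mm and rim 8 mm above the origin. Empty square pocket, 74 x 74 mm, for the end cover (fits at any turn).
- nest_long: Fixed light grey 90 x 90 mm block, 8 mm high, one of four (2 x 2, 92 mm apart) in the shallow blue kit tray (rim 10 mm above the bench). Origin: centre of its underside, 4 mm above the bench; x, y along its sides. Dark pocket, centred, floor 3 mm and rim 8 mm above the origin. Oblong pocket, 76 mm along x, 48 mm along y, for the short switch, either way round.
- nest_post: Fixed light grey 90 x 90 mm block, 8 mm high, one of four (2 x 2, 92 mm apart) in the shallow blue kit tray (rim 10 mm above the bench). Origin: centre of its underside, 4 mm above the bench; x, y along its sides. Dark pocket, centred, floor 3 mm and rim 8 mm above the origin. Square pocket, 80 x 80 mm, and in its centre a steel post, 12 mm thick, top 13 mm above the origin, for the gear.

How it is judged:
At the end, for the whole second after the job is handed in: Off its nest's centre by less than: bearing 12.5 mm, cover and switch 16.5 mm, gear 11.5 mm; each upright within 0.1 rad, underside under 6 mm above the nest's origin (pocket floor 3 mm), at rest. Large bearing and long switch upright, within 20 mm of where they lay (horizontal distance between bearing and nest_round below 0.0125 m and z of bearing in the frame of nest_round between 0 and 0.006 m and angle between each of bearing, cover, switch, gear, big_bearing, long_switch's own z axis and vertical below 0.1 rad and linear speed of each of bearing, cover, switch, gear below 0.02 m/s and horizontal distance between cover and nest_square below 0.0165 m and z of cover in the frame of nest_square between 0 and 0.006 m and horizontal distance between switch and nest_long below 0.0165 m and z of switch in the frame of nest_long between 0 and 0.006 m and horizontal distance between gear and nest_post below 0.0115 m and z of gear in the frame of nest_post between 0 and 0.006 m and distance of each of big_bearing, long_switch from where it was at the start of the episode below 0.02 m); the robot touches nothing.
It fails at once if the bearing is let go in mid-air, more than about 4 cm above where it would come to rest (contact force between bearing and anything else below 0.005 N and height (world z) of bearing above 0.05 m).
It fails at once if the cover is let go in mid-air, more than about 4 cm above where it would come to rest (contact force between cover and anything else below 0.005 N and height (world z) of cover above 0.05 m).
It fails at once if the switch is let go in mid-air, more than about 4 cm above where it would come to rest (contact force between switch and anything else below 0.005 N and height (world z) of switch above 0.05 m).
It fails at once if the gear is let go in mid-air, more than about 4 cm above where it would come to rest (contact force between gear and anything else below 0.005 N and height (world z) of gear above 0.05 m).
It also fails if it takes over 93 s, if anything falls off the work surface, if the arm or the gripper's body presses on something with over 40 N, if the wrist force passes 120 N, or if a joint passes its speed limit or range.

## Working session

There is one attempt and no reset: what is moved stays moved. The work goes in short steps, Python scripts to look and compute and a tool call to move; the robot and the scene stay as the last step left them, time stands still between calls to the robot, and variables do not carry over. Pictures are saved under pics/ and viewed, at most 14 in all, crops included, and the job is handed in when it is done.

Besides the shell and the picture viewer there is one more tool, called after "Request:" as name(argument=value, ...) on one line, values as JSON. apply_moves: Moves the arm, as the interface text tells. Its arguments: {"type":"object","properties":{"xyz":{"type":"array"},"dr":{"type":"array"},"grip":{"type":"number"},"squeeze":{"type":"number"}},"required":["xyz","dr"]}

```bash
mkdir -p pics; ls
python3 - <<'E'
from station import *
import cv2
s=sense();print({k:(s[k]) for k in ('clock','position','eef_rot','opening')})
for n in('top','scene'):
    cv2.imwrite(f'pics/{n}0.png',get_image(n)[:,:,::-1]);print(calibration(n))
E
```

```text
pics
{'clock': 0.0, 'position': array([0.15687118, 0.6044645 , 0.23042299]), 'eef_rot': array([-3.97492614e-01, -3.11615644e+00,  2.82642165e-03]), 'opening': 1.0002708678943586}
{'camera_matrix': array([[481.92953797,   0.        , 316.40946007],
       [  0.        , 481.92953797, 193.09530817],
       [  0.        ,   0.        ,   1.        ]]), 'extrinsics': array([[-2.22480945e-02,  9.97823882e-01, -6.20686918e-02,
         4.59008087e-01],
       [-9.99752467e-01, -2.22155016e-02,  1.21525558e-03,
         8.52875365e-03],
       [-1.66276087e-04,  6.20803648e-02,  9.98071140e-01,
         1.21520256e+00],
       [ 0.00000000e+00,  0.00000000e+00,  0.00000000e+00,
         1.00000000e+00]])}
{'camera_matrix': array([[452.15184478,   0.        , 325.61306431],
       [  0.        , 452.15184478, 200.060752  ],
       [  0.        ,   0.        ,   1.        ]]), 'extrinsics': array([[ 0.83886865, -0.34426914,  0.42163746,  0.92162971],
       [ 0.5443229 ,  0.53546425, -0.64574811, -0.63149196],
       [-0.00346064,  0.77120477,  0.63657775,  0.62801658],
       [ 0.        ,  0.        ,  0.        ,  1.        ]])}
```

View pics/top0.png

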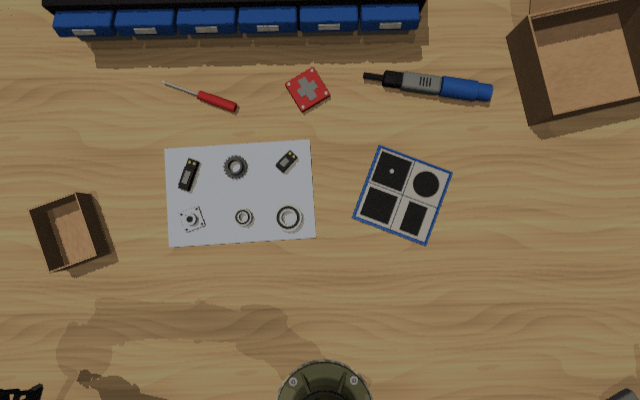

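View pics/scene0.png

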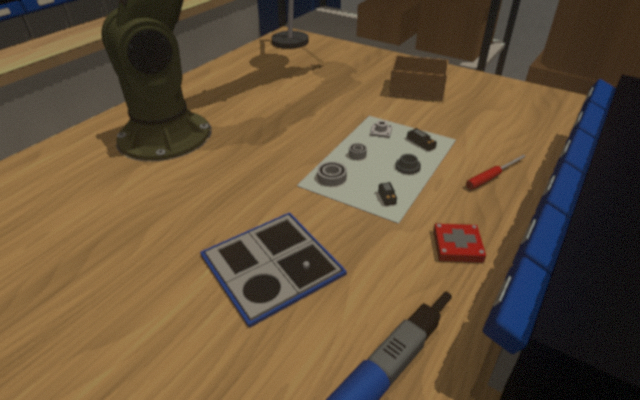

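The top view shows the mat at columns 165–315 with the six parts on it: cover (192,219), small bearing (244,217), big bearing (288,217), long switch (189,174), gear (236,167) and short switch (287,161). The tray is around (402,195), with the post pocket upper left, round upper right, square lower left and oblong lower right. The scene view agrees. I'll enlarge it to measure.

Run:
```python
import cv2
im=cv2.imread('pics/top0.png')
a=cv2.resize(im[140:250,160:320],None,fx=5,fy=5,interpolation=cv2.INTER_CUBIC);cv2.imwrite('pics/mat.png',a)
a=cv2.resize(im[140:250,345:460],None,fx=5,fy=5,interpolation=cv2.INTER_CUBIC);cv2.imwrite('pics/tray.png',a)
```

```text
(no output)
```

View pics/mat.png

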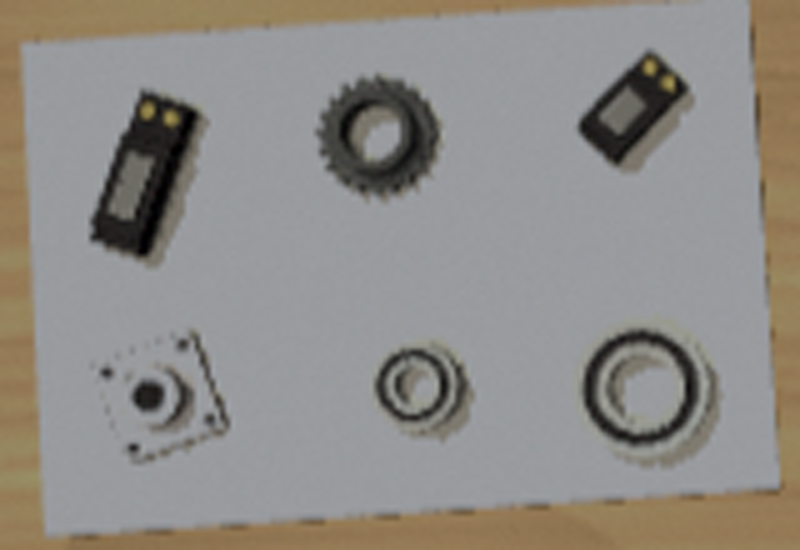

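View pics/tray.png

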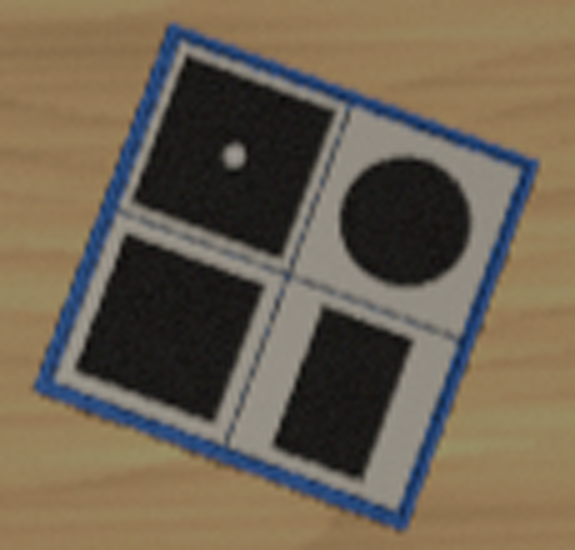

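```bash
cat > h.py <<'E'
import numpy as np
from station import *
from scipy.spatial.transform import Rotation as R
def px2w(u,v,z,name='top'):
    c=calibration(name);K=c['camera_matrix'];E=c['extrinsics']
    d=np.linalg.inv(K)@[u,v,1];d=E[:3,:3]@[d[0],-d[1],-d[2]]
    return (E[:3,3]+d*(z-E[2,3])/d[2])[:2]
E
python3 - <<'E'
from h import *
def f(p,z,x0=160,y0=140):
    return np.mean([px2w((a+.5)/5-.5+x0,(b+.5)/5-.5+y0,z) for a,b in p],0)
T=lambda p,z:f(p,z,345,140)
print('gear',f([(383,135)],.029),f([(378,136)],.013))
print('bearing',f([(413,385)],.024))
print('cover',f([(148,397)],.029),f([(107,373),(183,344),(211,420),(134,450)],.011))
print('switch rocker',f([(622,108)],.028),'corners',f([(653,50),(692,90),(580,125),(618,163)],.018))
d=f([(659,75)],.022)-f([(622,108)],.028);print('sw dir',np.degrees(np.arctan2(d[1],d[0])))
a=f([(692,90)],.022)-f([(618,163)],.022);print(np.degrees(np.arctan2(a[1],a[0])))
print('big',f([(640,388)],.024),'long',f([(130,187)],.028))
print('post',T([(234,155)],.017),T([(187,57),(335,110),(283,257),(135,203)],.012))
print('square',T([(125,236),(263,286),(215,421),(77,370)],.012))
print('round',T([(405,221)],.012))
print('long',T([(321,308),(412,341),(365,479),(275,446)],.012))
print('tray',T([(172,27),(537,163),(404,530),(38,388)],.01))
d=T([(321,308),(412,341)],.012)-T([(365,479),(275,446)],.012);print('oblong dir',np.degrees(np.arctan2(d[1],d[0])))
s=sense();M=R.from_rotvec(s['eef_rot']).as_matrix();print(M.round(3))
# scene cross-check: gear bore, bearing
print('scene',px2w(408,157,.029,'scene'),px2w(357,148,.024,'scene'),px2w(306,265,.017,'scene'))
E
```

```text
gear [0.60287153 0.20406395] [0.60436359 0.20921483]
bearing [0.4790329  0.19155614]
cover [0.47595503 0.32110817] [0.47623896 0.32048625]
switch rocker [0.61380987 0.08562568] corners [0.61548604 0.07938126]
sw dir -47.322527744049545
-46.411045579476706
big [0.47505924 0.07951371] long [0.57991828 0.32966587]
post [ 0.58564634 -0.18148195] [ 0.58536112 -0.18274963]
square [ 0.50003556 -0.1475415 ]
round [ 0.55106509 -0.26684104]
long [ 0.46557564 -0.23293807]
tray [ 0.5248898  -0.20756102]
oblong dir -20.557782762384825
[[-0.968  0.251 -0.   ]
 [ 0.251  0.968 -0.002]
 [-0.    -0.002 -1.   ]]
scene [0.60119819 0.21420466] [0.47740282 0.18983546] [ 0.5875121  -0.18562702]
```

```bash
cat >> h.py <<'E'
def to(*pts):
    s=sense();M=R.from_rotvec(s['eef_rot']).as_matrix();p=s['position']
    for t in pts: print('to',t,'cm',(M.T@(np.array(t)-p)*100).round(2)); p=np.array(t)
    print('t',round(s['clock'],2),'closing deg',np.degrees(np.arctan2(M[1,1],M[0,1])).round(1))
E
python3 -c "
from h import *
to((.479,.1915,.10),(.479,.1915,.007),(.479,.1915,.09),(.551,-.267,.09),(.551,-.267,.013))"
```

```text
to (0.479, 0.1915, 0.1) cm [-41.55 -31.87  13.1 ]
to (0.479, 0.1915, 0.007) cm [0.   0.02 9.3 ]
to (0.479, 0.1915, 0.09) cm [-0.   -0.01 -8.3 ]
to (0.551, -0.267, 0.09) cm [-18.48 -42.57   0.07]
to (0.551, -0.267, 0.013) cm [0.   0.01 7.7 ]
t 0.1 closing deg 75.5
```

Request:
apply_moves(xyz=[[-3.5,-2.7,0.5],[-3.5,-2.7,0.5],[-3.5,-2.7,1],[-3.5,-2.7,1],[-3.5,-2.7,1],[-3.5,-2.7,1],[-3.5,-2.7,1],[-3.5,-2.7,1]], dr=[[0,0,0],[0,0,0],[0,0,0],[0,0,0],[0,0,0],[0,0,0],[0,0,0],[0,0,0]], grip=0, squeeze=40)

```text
clock: 1.1
position: [0.3744, 0.3242, 0.1608]
eef_rot: [-0.397, -3.116, 0.001]
contact_force: [0.8, 0.3, 0.1]
opening: 1.002
grip_force: 0.0
```

Request:
apply_moves(xyz=[[-3.4,-2.6,1.5],[-3.4,-2.6,1.5],[-3.4,-2.6,1.5],[-3,-2.4,1.6],[0,0,0],[0,0,0]], dr=[[0,0,0],[0,0,0],[0,0,0],[0,0,0],[0,0,0],[0,0,0]])

```text
clock: 1.85
position: [0.4755, 0.1942, 0.1002]
eef_rot: [-0.397, -3.116, -0.0]
contact_force: [-0.9, 0.3, 0.2]
opening: 1.003
grip_force: 0.0
```

```bash
python3 -c "
from h import *
print(sense()['position'])
to((.479,.1915,.007))"
```

```text
[0.47547026 0.19418449 0.10016764]
to (0.479, 0.1915, 0.007) cm [-0.42 -0.17  9.32]
t 1.85 closing deg 75.5
```

Tracking is precise. I'll descend, close, and compute while holding.

Request:
apply_moves(xyz=[[-0.4,-0.2,2],[0,0,3],[0,0,2.5],[0,0,1.2],[0,0,0.6],[0,0,0],[0,0,0]], dr=[[0,0,0],[0,0,0],[0,0,0],[0,0,0],[0,0,0],[0,0,0],[0,0,0]])

```text
clock: 2.72
position: [0.4797, 0.191, 0.008]
eef_rot: [0.397, 3.115, 0.001]
contact_force: [0.2, -0.5, 0.5]
opening: 1.001
grip_force: 0.0
```

Request:
apply_moves(xyz=[[0,0,0],[0,0,0],[0,0,0],[0,0,0],[0,0,0],[0,0,0],[0,0,0],[0,0,0]], dr=[[0,0,0],[0,0,0],[0,0,0],[0,0,0],[0,0,0],[0,0,0],[0,0,0],[0,0,0]], grip=1, squeeze=50)

```text
clock: 3.72
position: [0.4794, 0.1907, 0.0079]
eef_rot: [0.398, 3.116, 0.0]
contact_force: [-1.7, -1.0, 7.1]
opening: 0.495
grip_force: 49.8
```

```bash
python3 -c "
from h import *
import cv2
p=sense()['position'];print(p)
a=get_image('top')[150:250,190:310,::-1];b=get_image('scene')[90:220,290:440,::-1]
cv2.imwrite('pics/g1.png',cv2.hconcat([cv2.resize(a,(390,325)),cv2.resize(b,(375,325))]))
to((.479,.1915,.09),(.551,-.267,.09))"
```

```text
[0.47944175 0.19071746 0.00789024]
to (0.479, 0.1915, 0.09) cm [ 0.06  0.07 -8.21]
to (0.551, -0.267, 0.09) cm [-18.49 -42.57   0.  ]
t 3.83 closing deg 75.5
```

View pics/g1.png

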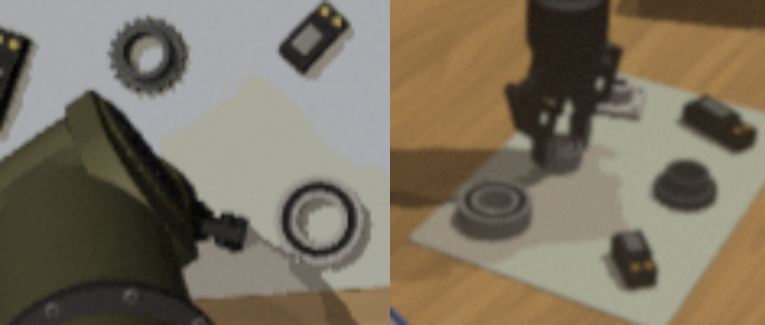

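The scene crop shows the small bearing held between the fingers, at crop (560,150). The opening reads 0.495, which fits 44 mm. Lifting and transferring.

Request:
apply_moves(xyz=[[0,0,-2],[0,0,-3],[0,0,-3],[-1.5,-3.5,0],[-1.85,-4.3,0],[-1.85,-4.3,0],[-1.85,-4.3,0],[-1.85,-4.3,0]], dr=[[0,0,0],[0,0,0],[0,0,0],[0,0,0],[0,0,0],[0,0,0],[0,0,0],[0,0,0]])

```text
clock: 4.82
position: [0.5134, -0.0335, 0.0873]
eef_rot: [-0.398, -3.116, 0.0]
contact_force: [0.2, -1.6, -1.4]
opening: 0.491
grip_force: 51.1
```

Request:
apply_moves(xyz=[[-1.85,-4.3,0],[-1.85,-4.3,0],[-1.85,-4.3,0],[-1.85,-4.3,0],[-1.5,-3,0],[-0.6,-1.4,0],[0,0,0],[0,0,0]], dr=[[0,0,0],[0,0,0],[0,0,0],[0,0,0],[0,0,0],[0,0,0],[0,0,0],[0,0,0]])

```text
clock: 5.82
position: [0.5512, -0.2626, 0.0872]
eef_rot: [-0.394, -3.116, -0.002]
contact_force: [0.2, 0.4, -1.3]
opening: 0.498
grip_force: 51.1
```

```bash
python3 -c "
from h import *
s=sense();print(s['position'],s['opening'],s['grip_force'])
to((.551,-.267,.09),(.551,-.267,.0139))"
```

```text
[ 0.55116146 -0.26264246  0.08719359] 0.4982529560266343 51.09946310520172
to (0.551, -0.267, 0.09) cm [-0.09 -0.43 -0.28]
to (0.551, -0.267, 0.0139) cm [-0.01 -0.01  7.61]
t 5.83 closing deg 75.6
```

Request:
apply_moves(xyz=[[-0.1,-0.4,2],[0,0,2.5],[0,0,1.5],[0,0,0.7],[0,0,0.3],[0,0,0.3],[0,0,0],[0,0,0]], dr=[[0,0,0],[0,0,0],[0,0,0],[0,0,0],[0,0,0],[0,0,0],[0,0,0],[0,0,0]])

```text
clock: 6.82
position: [0.5513, -0.2692, 0.0147]
eef_rot: [0.398, 3.116, -0.0]
contact_force: [0.1, 0.3, -0.7]
opening: 0.492
grip_force: 51.1
```

Request:
apply_moves(xyz=[[0,0,0],[0,0,0],[0,0,0],[0,0,0],[0,0,-2],[0,0,-3],[0,0,-3],[0,0,0]], dr=[[0,0,0],[0,0,0],[0,0,0],[0,0,0],[0,0,0],[0,0,0],[0,0,0],[0,0,0]], grip=0.2)

```text
clock: 7.82
position: [0.5526, -0.2696, 0.0967]
eef_rot: [0.397, 3.112, -0.002]
contact_force: [0.1, -0.2, 0.2]
opening: 0.795
grip_force: 0.0
```

```bash
python3 -c "
from h import *
import cv2
b=get_image('scene')[190:330,180:360,::-1]
cv2.imwrite('pics/p1.png',cv2.resize(b,(540,420)))
to((.476,.3207,.09),(.476,.3207,.014),(.476,.3207,.09),(.500,-.1475,.09))"
```

```text
to (0.476, 0.3207, 0.09) cm [22.14 55.2   0.45]
to (0.476, 0.3207, 0.014) cm [0.02 0.   7.6 ]
to (0.476, 0.3207, 0.09) cm [-0.02 -0.   -7.6 ]
to (0.5, -0.1475, 0.09) cm [-14.08 -44.72   0.05]
t 7.88 closing deg 75.5
```

View pics/p1.png

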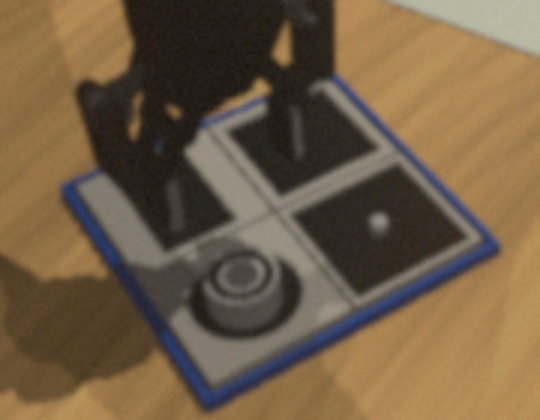

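The bearing sits flat in the round pocket, about centred, at crop (240,290). Next is the cover.

Request:
apply_moves(xyz=[[1.5,3.6,0],[1.9,4.8,0],[1.9,4.8,0],[1.9,4.8,0],[1.9,4.8,0],[1.9,4.8,0],[1.9,4.8,0],[1.9,4.8,0]], dr=[[0,0,0],[0,0,0],[0,0,0],[0,0,0],[0,0,0],[0,0,0],[0,0,0],[0,0,0]], grip=0)

```text
clock: 8.88
position: [0.5003, 0.1296, 0.0932]
eef_rot: [-0.398, -3.115, 0.001]
contact_force: [1.6, -0.4, 0.4]
opening: 1.002
grip_force: 0.0
```

Request:
apply_moves(xyz=[[1.9,4.8,0],[1.9,4.8,0],[1.9,4.8,0],[1.6,3.6,0],[0.3,0,0],[0,0,0],[0,0,0]], dr=[[0,0,0],[0,0,0],[0,0,0],[0,0,0],[0,0,0],[0,0,0],[0,0,0]])

```text
clock: 9.75
position: [0.4733, 0.3197, 0.0938]
eef_rot: [-0.401, -3.116, 0.002]
contact_force: [0.6, 0.3, 0.2]
opening: 1.001
grip_force: 0.0
```

```bash
python3 -c "
from h import *
to((.476,.3207,.014))"
```

```text
to (0.476, 0.3207, 0.014) cm [-0.23  0.18  7.98]
t 9.75 closing deg 75.3
```

Request:
apply_moves(xyz=[[-0.2,0.2,2],[0,0,2.5],[0,0,2],[0,0,1],[0,0,0.5],[0,0,0],[0,0,0]], dr=[[0,0,0],[0,0,0],[0,0,0],[0,0,0],[0,0,0],[0,0,0],[0,0,0]])

```text
clock: 10.62
position: [0.4757, 0.3232, 0.0149]
eef_rot: [0.398, 3.115, 0.001]
contact_force: [0.0, 0.1, -0.1]
opening: 0.996
grip_force: 0.0
```

Request:
apply_moves(xyz=[[0,0,0],[0,0,0],[0,0,0],[0,0,0],[0,0,0],[0,0,0],[0,0,0],[0,0,0]], dr=[[0,0,0],[0,0,0],[0,0,0],[0,0,0],[0,0,0],[0,0,0],[0,0,0],[0,0,0]], grip=1)

```text
clock: 11.62
position: [0.4754, 0.3231, 0.0147]
eef_rot: [0.398, 3.116, 0.0]
contact_force: [-0.2, -0.5, 6.1]
opening: 0.326
grip_force: 49.0
```

```bash
python3 -c "
from h import *
p=sense()['position'];print(p)
to((.476,.3207,.094),(.500,-.1475,.094))"
```

```text
[0.47544937 0.32305278 0.01469628]
to (0.476, 0.3207, 0.094) cm [-0.11 -0.21 -7.93]
to (0.5, -0.1475, 0.094) cm [-1.408e+01 -4.472e+01 -1.000e-02]
t 11.62 closing deg 75.5
```

Request:
apply_moves(xyz=[[0,0,-2],[0,0,-3],[0,0,-3],[-1.2,-3.6,0],[-1.4,-4.6,0],[-1.4,-4.6,0],[-1.4,-4.6,0],[-1.4,-4.6,0]], dr=[[0,0,0],[0,0,0],[0,0,0],[0,0,0],[0,0,0],[0,0,0],[0,0,0],[0,0,0]])

```text
clock: 12.62
position: [0.4858, 0.0914, 0.0941]
eef_rot: [-0.397, -3.116, 0.0]
contact_force: [1.0, -0.4, -0.6]
opening: 0.326
grip_force: 49.5
```

Request:
apply_moves(xyz=[[-1.4,-4.6,0],[-1.4,-4.6,0],[-1.4,-4.6,0],[-1.4,-4.6,0],[-1.2,-3,0],[-0.6,-1.6,0],[0,0,0],[0,0,0]], dr=[[0,0,0],[0,0,0],[0,0,0],[0,0,0],[0,0,0],[0,0,0],[0,0,0],[0,0,0]])

```text
clock: 13.62
position: [0.4998, -0.1464, 0.0942]
eef_rot: [-0.394, -3.116, -0.002]
contact_force: [0.3, -0.1, -0.6]
opening: 0.323
grip_force: 49.5
```

```bash
python3 -c "
from h import *
s=sense();print(s['position'],s['opening'],s['grip_force'])
to((.500,-.1475,.0197))"
```

```text
[ 0.49980096 -0.14636682  0.09419446] 0.3233017412218545 49.49066519737244
to (0.5, -0.1475, 0.0197) cm [-0.05 -0.11  7.45]
t 13.62 closing deg 75.6
```

Request:
apply_moves(xyz=[[0,-0.1,2],[0,0,2.5],[0,0,1.5],[0,0,0.8],[0,0,0.4],[0,0,0.2],[0,0,0],[0,0,0]], dr=[[0,0,0],[0,0,0],[0,0,0],[0,0,0],[0,0,0],[0,0,0],[0,0,0],[0,0,0]])

```text
clock: 14.62
position: [0.4992, -0.1491, 0.0204]
eef_rot: [-0.398, -3.116, -0.0]
contact_force: [-2.0, 1.8, -1.4]
opening: 0.323
grip_force: 49.5
```

Request:
apply_moves(xyz=[[0,0,0],[0,0,0],[0,0,0],[0,0,0],[0,0,-2],[0,0,-3],[0,0,-3],[0,0,0]], dr=[[0,0,0],[0,0,0],[0,0,0],[0,0,0],[0,0,0],[0,0,0],[0,0,0],[0,0,0]], grip=0.2)

```text
clock: 15.62
position: [0.5009, -0.1496, 0.1023]
eef_rot: [0.397, 3.112, -0.001]
contact_force: [0.6, -0.5, -1.0]
opening: 0.804
grip_force: 0.0
```

```bash
python3 -c "
from h import *
to((.603,.2075,.1),(.603,.2075,.014))"
```

```text
to (0.603, 0.2075, 0.1) cm [-0.9  37.13  0.23]
to (0.603, 0.2075, 0.014) cm [0.04 0.   8.6 ]
t 15.62 closing deg 75.4
```

Request:
apply_moves(xyz=[[-0.1,4,0],[-0.1,5,0],[-0.1,5,0],[-0.1,5,0],[-0.1,5,0],[-0.1,5,0],[-0.1,4.5,0],[-0.1,3.6,0]], dr=[[0,0,0],[0,0,0],[0,0,0],[0,0,0],[0,0,0],[0,0,0],[0,0,0],[0,0,0]], grip=0)

```text
clock: 16.62
position: [0.6001, 0.2101, 0.099]
eef_rot: [-0.395, -3.115, 0.0]
contact_force: [0.8, -0.3, 0.0]
opening: 1.001
grip_force: 0.0
```

Request:
apply_moves(xyz=[[0,0,0],[0,0,0],[0,0,2]], dr=[[0,0,0],[0,0,0],[0,0,0]])

```text
clock: 17.0
position: [0.6014, 0.2062, 0.081]
eef_rot: [0.401, 3.114, -0.0]
contact_force: [-0.1, -0.0, -0.2]
opening: 0.997
grip_force: 0.0
```

```bash
python3 -c "
from h import *
import cv2
b=get_image('scene')[90:220,290:460,::-1];a=get_image('scene')[190:330,180:360,::-1]
cv2.imwrite('pics/g2.png',cv2.hconcat([cv2.resize(b,(400,320)),cv2.resize(a,(400,320))]))
to((.603,.2075,.014))"
```

```text
to (0.603, 0.2075, 0.014) cm [-0.34  0.33  6.42]
t 17.1 closing deg 75.3
```

View pics/g2.png

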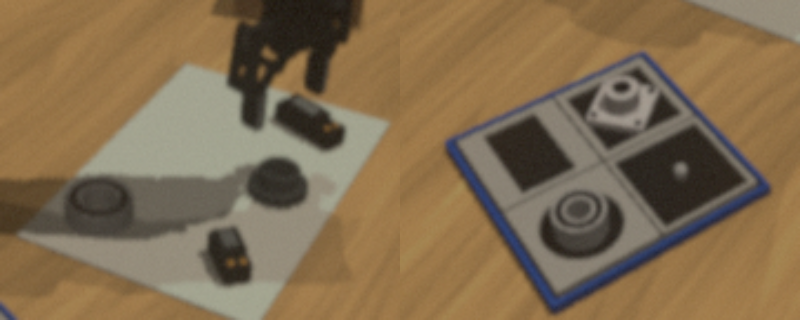

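The cover is flat in the square pocket and the bearing is still in place. The gripper is above the gear, which is at crop (277,180). Descending.

Request:
apply_moves(xyz=[[-0.2,0.2,2],[0,0,2],[0,0,1.4],[0,0,0.7],[0,0,0.2],[0,0,0],[0,0,0]], dr=[[0,0,0],[0,0,0],[0,0,0],[0,0,0],[0,0,0],[0,0,0],[0,0,0]])

```text
clock: 17.98
position: [0.6033, 0.2095, 0.0179]
eef_rot: [0.398, 3.115, 0.001]
contact_force: [0.3, 0.4, 0.5]
opening: 0.999
grip_force: 0.0
```

Request:
apply_moves(xyz=[[0,0,0],[0,0,0],[0,0,0],[0,0,0],[0,0,0],[0,0,0],[0,0,0]], dr=[[0,0,0],[0,0,0],[0,0,0],[0,0,0],[0,0,0],[0,0,0],[0,0,0]], grip=1)

```text
clock: 18.85
position: [0.603, 0.2094, 0.018]
eef_rot: [0.397, 3.116, 0.0]
contact_force: [-1.2, -0.3, 5.2]
opening: 0.462
grip_force: 49.6
```

```bash
python3 -c "
from h import *
p=sense()['position'];print(p)
to(p+[0,0,.08],(.5855,-.182,.094))"
```

```text
[0.60302628 0.20936074 0.01797555]
to [0.60302628 0.20936074 0.09797555] cm [-0.  0. -8.]
to (0.5855, -0.182, 0.094) cm [ -8.13 -38.32   0.39]
t 18.85 closing deg 75.5
```

Request:
apply_moves(xyz=[[0,0,-2],[0,0,-3],[0,0,-3],[-0.8,-3.8,0],[-1,-4.6,0],[-1,-4.6,0],[-1,-4.6,0],[-1,-4.6,0]], dr=[[0,0,0],[0,0,0],[0,0,0],[0,0,0],[0,0,0],[0,0,0],[0,0,0],[0,0,0]])

```text
clock: 19.85
position: [0.5932, -0.0192, 0.0972]
eef_rot: [-0.397, -3.116, 0.0]
contact_force: [0.5, -0.5, -2.0]
opening: 0.463
grip_force: 50.7
```

Request:
apply_moves(xyz=[[-1,-4.6,0],[-1,-4.6,0],[-0.8,-4,0],[-0.5,-2.9,0],[0,0,0],[0,0,0],[0,0,0]], dr=[[0,0,0],[0,0,0],[0,0,0],[0,0,0],[0,0,0],[0,0,0],[0,0,0]])

```text
clock: 20.72
position: [0.5854, -0.1802, 0.0973]
eef_rot: [-0.395, -3.117, -0.001]
contact_force: [-0.5, -0.5, -1.5]
opening: 0.464
grip_force: 50.8
```

```bash
python3 -c "
from h import *
s=sense();print(s['position'],s['opening'],s['grip_force'])
import cv2
cv2.imwrite('pics/g3.png',cv2.resize(get_image('scene')[130:330,180:360,::-1],(540,600)))
to((.5855,-.182,.023))"
```

```text
[ 0.58536687 -0.1801641   0.09727148] 0.4635853295938832 50.758299473673105
to (0.5855, -0.182, 0.023) cm [-0.06 -0.16  7.43]
t 20.77 closing deg 75.6
```

View pics/g3.png

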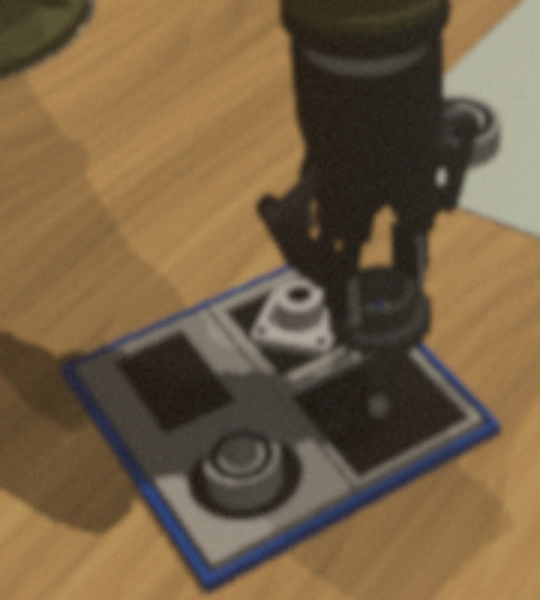

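The gear hangs level above the post pocket. Lowering.

Request:
apply_moves(xyz=[[-0.1,-0.1,2],[0,0,2.5],[0,0,1.5],[0,0,0.8],[0,0,0.4],[0,0,0.2],[0,0,0],[0,0,0]], dr=[[0,0,0],[0,0,0],[0,0,0],[0,0,0],[0,0,0],[0,0,0],[0,0,0],[0,0,0]])

```text
clock: 21.78
position: [0.5861, -0.1831, 0.0238]
eef_rot: [0.398, 3.116, -0.0]
contact_force: [0.6, 0.3, -1.7]
opening: 0.464
grip_force: 50.8
```

Request:
apply_moves(xyz=[[0,0,0],[0,0,0],[0,0,0],[0,0,0],[0,0,-2],[0,0,-3],[0,0,-3],[0,0,0]], dr=[[0,0,0],[0,0,0],[0,0,0],[0,0,0],[0,0,0],[0,0,0],[0,0,0],[0,0,0]], grip=0.25)

```text
clock: 22.78
position: [0.5874, -0.1834, 0.1057]
eef_rot: [0.397, 3.112, -0.001]
contact_force: [0.2, -0.1, -0.4]
opening: 0.753
grip_force: 0.0
```

```bash
python3 -c "
from h import *
to((.614,.083,.1))"
```

```text
to (0.614, 0.083, 0.1) cm [ 4.11 26.45  0.55]
t 22.77 closing deg 75.5
```

Request:
apply_moves(xyz=[[0.6,3.5,0],[0.7,4.6,0],[0.7,4.6,0],[0.7,4.6,0],[0.7,4.6,0],[0.7,4.5,0],[0,0,0],[0,0,0]], dr=[[0,0,0],[0,0,0],[0,0,0],[0,0,0],[0,0,0],[0,0,0],[0,0,8],[0,0,8]], grip=0)

```text
clock: 23.78
position: [0.6117, 0.0837, 0.1021]
eef_rot: [-0.831, -3.028, 0.001]
contact_force: [-0.6, -1.1, -0.8]
opening: 1.002
grip_force: 0.0
```

Request:
apply_moves(xyz=[[0,0,0],[0,0,0],[0,0,0],[0,0,0]], dr=[[0,0,8],[0,0,8],[0,0,0],[0,0,0]])

```text
clock: 24.28
position: [0.6121, 0.0828, 0.1027]
eef_rot: [-1.236, -2.887, 0.001]
contact_force: [-1.1, -0.7, -0.2]
opening: 1.0
grip_force: 0.0
```

```bash
python3 -c "
from h import *
import cv2
a=cv2.resize(get_image('scene')[90:220,290:460,::-1],(400,320))
b=cv2.resize(get_image('scene')[190:330,180:360,::-1],(400,320))
cv2.imwrite('pics/g4.png',cv2.hconcat([a,b]))
to((.614,.083,.008))"
```

```text
to (0.614, 0.083, 0.008) cm [-0.1   0.14  9.5 ]
t 24.38 closing deg 43.6
```

View pics/g4.png

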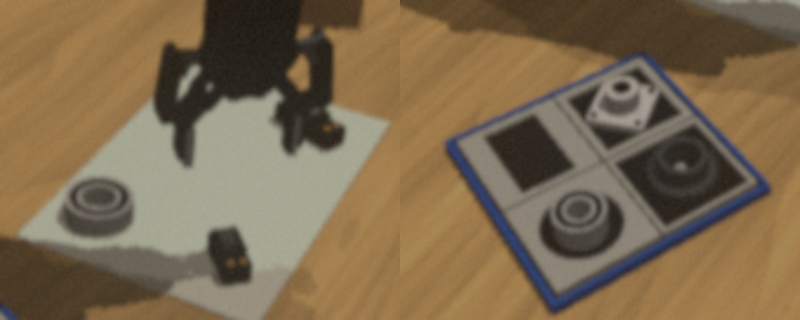

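The gear sits over the post, which shows through its bore at (683,165). The short switch stands below the gripper and in line with it, at crop (230,257). Descending with the closing axis across its width.

Request:
apply_moves(xyz=[[-0.1,0.1,2.5],[0,0,2.5],[0,0,2.3],[0,0,1.3],[0,0,0.7],[0,0,0],[0,0,0]], dr=[[0,0,0],[0,0,0],[0,0,0],[0,0,0],[0,0,0],[0,0,0],[0,0,0]])

```text
clock: 25.25
position: [0.6144, 0.0829, 0.0111]
eef_rot: [1.241, 2.885, 0.001]
contact_force: [-0.8, -0.5, 0.4]
opening: 0.998
grip_force: 0.0
```

Request:
apply_moves(xyz=[[0,0,0],[0,0,0],[0,0,0],[0,0,0],[0,0,0],[0,0,0],[0,0,0],[0,0,0]], dr=[[0,0,0],[0,0,0],[0,0,0],[0,0,0],[0,0,0],[0,0,0],[0,0,0],[0,0,0]], grip=1, squeeze=35)

```text
clock: 26.25
position: [0.6141, 0.0829, 0.0106]
eef_rot: [1.241, 2.886, 0.001]
contact_force: [-0.6, 0.3, 5.1]
opening: 0.295
grip_force: 35.7
```

```bash
python3 -c "
from h import *
p=sense()['position'];print(p)
to(p+[0,0,.08],(.4656,-.2327,p[2]+.08))"
```

```text
[0.61406894 0.08290405 0.01059807]
to [0.61406894 0.08290405 0.09059807] cm [-0.  0. -8.]
to (0.4656, -0.2327, np.float64(0.09059806830128397)) cm [-1.270e+01 -3.249e+01 -1.000e-02]
t 26.25 closing deg 43.5
```

Request:
apply_moves(xyz=[[0,0,-2],[0,0,-3],[0,0,-3],[-1.3,-3.3,0],[-1.8,-4.6,0],[-1.8,-4.6,0],[-1.8,-4.6,0],[-1.8,-4.6,0]], dr=[[0,0,0],[0,0,0],[0,0,0],[0,0,0],[0,0,0],[0,0,0],[0,0,0],[0,0,0]])

```text
clock: 27.25
position: [0.5137, -0.1295, 0.0899]
eef_rot: [-1.241, -2.886, 0.0]
contact_force: [1.1, -0.3, -0.2]
opening: 0.297
grip_force: 35.1
```

Request:
apply_moves(xyz=[[-1.8,-4.6,0],[-1.5,-3.8,0],[-0.9,-2.4,0],[0,0,0],[0,0,0],[0,0,0],[0,0,0],[0,0,0]], dr=[[0,0,0],[0,0,0],[0,0,0],[0,0,-8.5],[0,0,-9],[0,0,-8.5],[0,0,0],[0,0,0]])

```text
clock: 28.25
position: [0.4651, -0.2329, 0.0901]
eef_rot: [-0.565, -3.09, -0.0]
contact_force: [-0.3, -0.2, -0.6]
opening: 0.295
grip_force: 35.0
```

```bash
python3 -c "
from h import *
s=sense();print(s['position'],s['opening'],s['grip_force'])
to((.4656,-.2327,.0156))"
```

```text
[ 0.4650658  -0.23292169  0.09005304] 0.29483750120943536 35.040457248687744
to (0.4656, -0.2327, 0.0156) cm [-0.05  0.04  7.45]
t 28.25 closing deg 69.3
```

Request:
apply_moves(xyz=[[0,0,2],[0,0,2.5],[0,0,1.5],[0,0,0.8],[0,0,0.4],[0,0,0.2],[0,0,0],[0,0,0]], dr=[[0,0,0],[0,0,0],[0,0,0],[0,0,0],[0,0,0],[0,0,0],[0,0,0],[0,0,0]])

```text
clock: 29.25
position: [0.4655, -0.2331, 0.0167]
eef_rot: [0.56, 3.091, -0.0]
contact_force: [-0.4, -0.7, -0.6]
opening: 0.295
grip_force: 35.1
```

Request:
apply_moves(xyz=[[0,0,0],[0,0,0],[0,0,0],[0,0,0],[0,0,-2],[0,0,-4],[0,0,-5],[0,0,-4]], dr=[[0,0,0],[0,0,0],[0,0,0],[0,0,0],[0,0,0],[0,0,0],[0,0,0],[0,0,0]], grip=0.35)

```text
clock: 30.25
position: [0.4654, -0.2329, 0.1682]
eef_rot: [0.56, 3.09, -0.0]
contact_force: [0.7, -0.3, -0.5]
opening: 0.65
grip_force: 0.0
```

Request:
apply_moves(xyz=[[0,4,0],[0,5,0],[0,5,0],[0,5,0],[0,5,0],[0,4,0],[0,0,0],[0,0,0]], dr=[[0,0,0],[0,0,0],[0,0,0],[0,0,0],[0,0,0],[0,0,0],[0,0,0],[0,0,0]])

```text
clock: 31.25
position: [0.5631, 0.0285, 0.166]
eef_rot: [-0.56, -3.091, 0.002]
contact_force: [-0.5, -0.1, -0.3]
opening: 0.653
grip_force: 0.0
```

```bash
python3 -c "
from h import *
import cv2
a=cv2.resize(get_image('top')[140:250,345:460,::-1],(400,383))
b=cv2.resize(get_image('scene')[190:330,180:360,::-1],(400,383))
cv2.imwrite('pics/end.png',cv2.hconcat([a,b]))"
```

```text
(no output)
```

View pics/end.png

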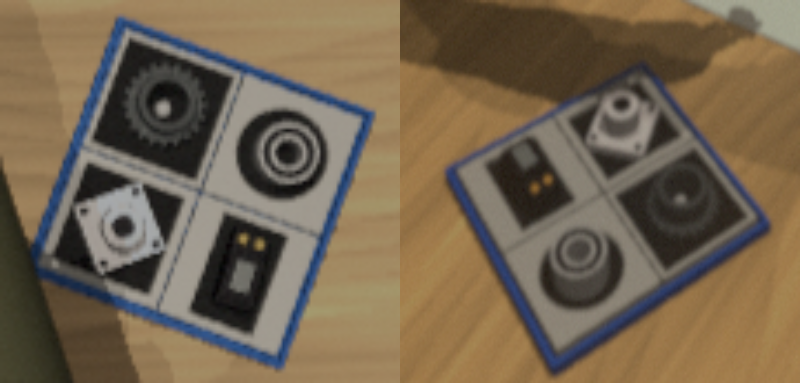

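All four parts sit flat and near-centred in their pockets: gear (165,103), bearing (288,153), cover (122,228) and switch (243,275). Handing in.

```bash
python3 -c "
from station import *
print(hand_in())"
```

```text
the job is handed in; nothing more can be done
None
```

The job is handed in at about 31 s of the 93 s limit: the last pictures show all four parts flat and near-centred in their pockets, and I did not touch the large bearing or long switch; no verdict was returned.

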